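# Shut and lock the lid of a lacquer curing box

## Task

Push the wooden lid of the low plywood curing box along its guides until it is fully shut against the deck that carries the slotted metal fastener. Then set a fingertip in the fastener's slot and turn it clockwise (seen from above) a quarter turn to its stop, so that its claw hooks behind the post on the lid. Only push: do not lift the lid, and leave the cups and tools around the box where they are.

Things in the scene. Friction and masses are not known exactly. Their poses are not given: they have to be found in the camera images.
- box: Fixed low plywood curing box, 170 (x) by 370 (y) mm; origin: centre of its underside, z up, turned about z only. The lid slides along y on the side walls (z = 62) between guide strips (8 mm wide, tops at z = 72, 2 mm play a side). At -y (y -185 to -95) an open deck at z = 62; at +y (y 85 to 185) the fastener deck, top z = 70, flush with the lid; its edge y = 85 stops the lid.
- lid: Loose wooden lid, 150 (x) by 180 (y) by 8 mm, about 0.4 kg, axes parallel to the box's; origin at the centre of its underside. It slides with light friction (2 to 4 N). Shut, its origin is at y = -5 mm in the box's frame; it starts 35 to 85 mm short of that, towards -y.
- batten (a point): Centre of the top of the wooden batten across the lid, 110 (x) by 18 (y) mm, standing 16 mm above the lid's top. It is 65 mm from the lid's centre towards -y, 86 mm above the table. Pushing its -y side towards +y shuts the lid.
- post (a point): Centre of the top of the lid's steel post, 12 mm across and 14 mm tall, near the lid's +y edge (lid y = +78, x = 0). The claw hooks round its -y side.
- slot (a point): On the fastener's axis at the slot's floor, 80 mm above the table; turns with the fastener; fixed at x = 0, y = 135 mm of the box's frame. The fastener is a round metal head 92 mm across, top 100 mm above the table, with one straight slot 40 mm wide, 20 mm deep, right across it, open at both ends, along this point's x.
- claw (a point): Hooked tip of the flat steel claw under the fastener's head, 77 mm from the axis along the slot, 73 to 79 mm above the table; it turns with the fastener.
- cam (a joint): Turn of the fastener in rad: 0 open (slot and claw along the box's +x), grows clockwise seen from above, stop at 1.571 (slot along the box's y, claw to its -y, hooked round the post). Starts at 0 to 0.3. About 0.1 N m of friction; stays where left. With the lid more than about 8 mm short the claw cannot catch the post.
- cup_a: Bystander: loose dark lacquered cup upside down, 74 mm across, 58 mm tall; origin under its centre.
- cup_b: Bystander: a second cup, same as the other.
- tin: Bystander: loose white jar, 60 mm across, 55 mm tall; origin under its centre.
- spatula: Bystander: loose wooden spatula, 160 mm long, lying on the table.
- brush: Bystander: loose brush, 160 mm long, lying on the table.
- sanding_block: Bystander: loose cork block, 50 by 80 by 30 mm; origin under its centre.
- bowl: Bystander: loose white bowl, 120 mm across, 55 mm tall; origin under its centre.
Things that resemble listed ones, but are neither listed nor needed, are in the scene too. Several things have the shape of the lid; the one meant has the colours described above.

How it is judged:
By the outcome, as a careful person would: the job done as asked, in the order asked, and still so for the second after the job is handed in, with the robot touching nothing.
It also fails if it takes over 51 s, if anything falls off the work surface, if the arm or the gripper's body presses on something with over 40 N, if the wrist force passes 120 N, or if a joint passes its speed limit or range.

## Robot

A 7-joint arm with a two-finger parallel gripper is mounted at the origin on the work surface. World frame = base frame: x ahead of the robot, y to its left, z up, the work surface at z = 0. Lengths are in m, angles in rad, forces in N, time in s.
With the tool pointing down it reaches from about 0.4 to 0.9 m from the base axis. Payload 5.5 kg.
Tool frame: the origin (TCP) lies midway between the tips of the shut fingers; the grasp point (between the pads) lies 19 mm behind it (manip.grip_depth is the distance from the TCP to the grasp point, in m); z points along the fingers, x is the direction in which the jaws open and shut, and the axes are right-handed (so a half turn about z gives the same grasp; the last joint's range is limited). The gripper opens to 92 mm and grips with 3 to 60 N. Pads are 19 mm wide; open, the fingers measure 130 mm over their backs; the gripper's body (75 mm by 190 mm) begins 47 mm behind the grasp point.
Start: joints at [-0.911, 0.501, -0.427, 1.55, 0.221, 1.138, -0.21], TCP at [0.251, 0.6, 0.227] pointing down, gripper open.
Joint ranges: [-2.88, 2.88], [-0.31, 2.03], [-1.54, 1.56], [0.2, 2.42], [-1.41, 4.55], [0.19, 2.02], [-2.57, 2.57]. Speed limits (rad/s): [2.57, 2.57, 3.14, 3.14, 3.14, 3.14, 3.14].

## Interface

Orientations are given as a unit quaternion [x, y, z, w].
In Python, from bench import manip, effector, viewer gives the robot as it stands. Calls block until the motion is done:
- manip.move_pose(position, orientation): joint-space move of the TCP to a pose.
- manip.servo_line(position, ori=None, vel=0.15): straight line of the TCP; ori=None keeps the orientation; vel is the mean speed in m/s.
- manip.movej(angles): joint-space move.
- effector.open_jaws() and effector.close(f_grip=None): open the fingers fully, or close them until they stop; f_grip is the grip in N (None keeps the last).
- manip.sleep(seconds).
- manip.solve_ik(position, orientation): joint angles nearest the present ones, or None.
- viewer.get_image(name): name is "scene" or "top"; returns the picture (384x512x3 uint8, red, green, blue); there is no depth.
- viewer.get_calibration(name): a dict with "vfov" (degrees; the focal length in pixels is half the picture's height over the tangent of half this angle, whatever the lens; pixels are square), "cx", "cy" (the principal point, pixels), "dist_coeffs" ([k1, k2, p1, p2, k3] as OpenCV has them; the pictures are not rectified), "eye" and "attitude" of the camera in the world. Camera axes: x right, y down, z forward; pixel columns grow to the right and rows downward; lengths in m; the calibration is good to about 2 mm. A picture is of the moment at which its call begins. get_calibration takes no time and is no camera call.
A pose or a line that the arm cannot do raises manip.PlanningError and nothing moves.
- manip.hand_in(): hands the job in, once; it reports no verdict.
Readings, each from a call of its own:
- manip.current_clock(): time.
- manip.current_q(): joint angles.
- manip.current_joint_velocities(): joint speeds.
- manip.current_tau(): joint torques, N m.
- manip.current_tool_pos(): TCP position.
- manip.current_tcp_rot(): TCP orientation.
- manip.current_force(): force on the tool from outside, world axes, zero at the start.
- manip.current_wrist_torque(): the same for the moment, N m.
- manip.current_finger_gap(): finger opening in m.
Only numpy, scipy, OpenCV 4.12 (cv2) and the standard library are available. Lean on these libraries where they do the work, as an engineer would, in place of code of your own. Each camera call takes 0.05 s, during which the arm holds its last target.

## Working session

There is one attempt and no reset: what is moved stays moved. The work goes in short steps, each a Python script; the robot and the scene stay as the last script left them, time stands still between calls to the robot, and variables do not carry over. Pictures are saved under pics/ and viewed, and the job is handed in when it is done.

```bash
ls; mkdir -p pics; python3 - <<'E'
from bench import manip, effector, viewer
import cv2
for n in("scene","top"):
    cv2.imwrite(f"pics/{n}0.png",viewer.get_image(n)[...,::-1]); print(n,viewer.get_calibration(n))
print(manip.current_clock(),manip.current_tool_pos(),manip.current_tcp_rot())
E
```

```text
pics
scene {'vfov': 49.427618420386835, 'cx': 256.29575877453965, 'cy': 189.82879190987438, 'dist_coeffs': array([-0.0179367,  0.       ,  0.       ,  0.       ,  0.       ]), 'eye': array([ 1.04341936, -0.06930612,  1.00817966]), 'attitude': array([ 0.77891773,  0.56728219, -0.16075794, -0.21362345])}
top {'vfov': 45.76840149225456, 'cx': 250.6551685863735, 'cy': 176.4340080033378, 'dist_coeffs': array([-0.16367033,  0.        ,  0.        ,  0.        ,  0.        ]), 'eye': array([0.40439986, 0.1000581 , 1.20078574]), 'attitude': array([-0.69870893,  0.71452443, -0.02533259,  0.02487836])}
0.1 [0.25099406 0.59890253 0.22578245] [ 8.32604597e-01  5.53867137e-01 -7.57009054e-04  4.54446772e-04]
```

View pics/scene0.png

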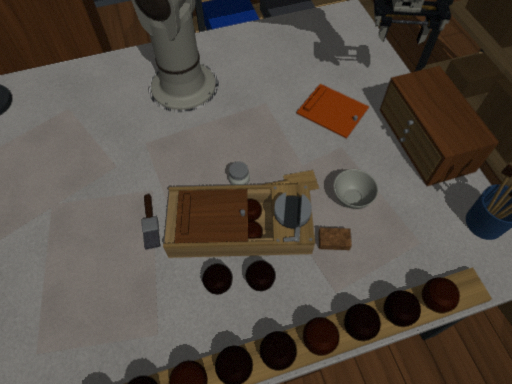

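View pics/top0.png

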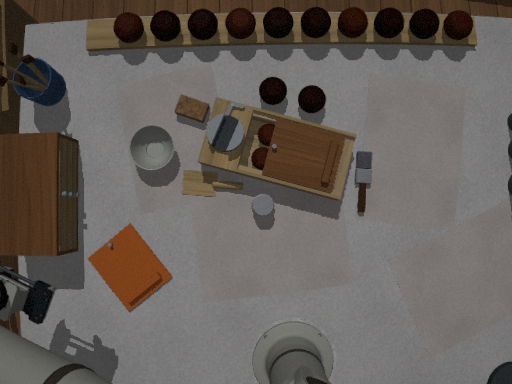

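```bash
cat > h.py <<'E'
import numpy as np, cv2
from scipy.spatial.transform import Rotation as R
from bench import manip, effector, viewer
def cal(n):
    c=viewer.get_calibration(n); f=192/np.tan(np.radians(c['vfov'])/2)
    return np.array([[f,0,c['cx']],[0,f,c['cy']],[0,0,1]]),np.array(c['dist_coeffs']),np.array(c['eye']),R.from_quat(c['attitude']).as_matrix()
def ray(n,uv):
    K,d,e,A=cal(n); p=cv2.undistortPoints(np.array(uv,float).reshape(-1,1,2),K,d).reshape(-1,2)
    v=np.c_[p,np.ones(len(p))]@A.T
    return e,v
def onplane(n,uv,z):
    e,v=ray(n,uv); return e+v*((z-e[2])/v[:,2:3])
def tri(u1,u2):
    e1,v1=ray("top",[u1]);e2,v2=ray("scene",[u2])
    v1=v1[0];v2=v2[0]
    s=np.linalg.lstsq(np.c_[v1,-v2],e2-e1,rcond=None)[0]
    a=e1+v1*s[0];b=e2+v2*s[1]; return (a+b)/2,np.linalg.norm(a-b)
def proj(n,P):
    K,d,e,A=cal(n); rv=cv2.Rodrigues(A.T)[0]
    return cv2.projectPoints(np.array(P,float).reshape(-1,1,3),rv,-A.T@e,K,d)[0].reshape(-1,2)
def crop(n,x0,y0,w,h,s,name,pts=None,gain=1.6):
    im=viewer.get_image(n)[...,::-1]
    c=cv2.resize(np.ascontiguousarray(im[y0:y0+h,x0:x0+w]),None,fx=s,fy=s,interpolation=cv2.INTER_CUBIC)
    c=cv2.convertScaleAbs(c,alpha=gain)
    if pts is not None:
        for p in proj(n,pts): cv2.circle(c,(int((p[0]+.5-x0)*s),int((p[1]+.5-y0)*s)),3,(0,255,0),-1)
    cv2.imwrite(f"pics/{name}.png",c)
E
python3 - <<'E'
from h import *
crop("top",190,75,180,135,4,"ct")
crop("scene",150,160,215,110,3.7,"cs")
E
```

```text
(no output)
```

View pics/ct.png

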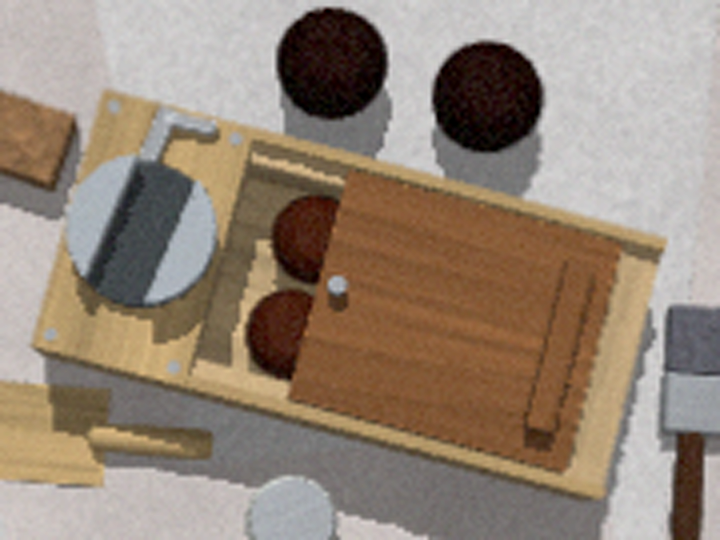

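View pics/cs.png

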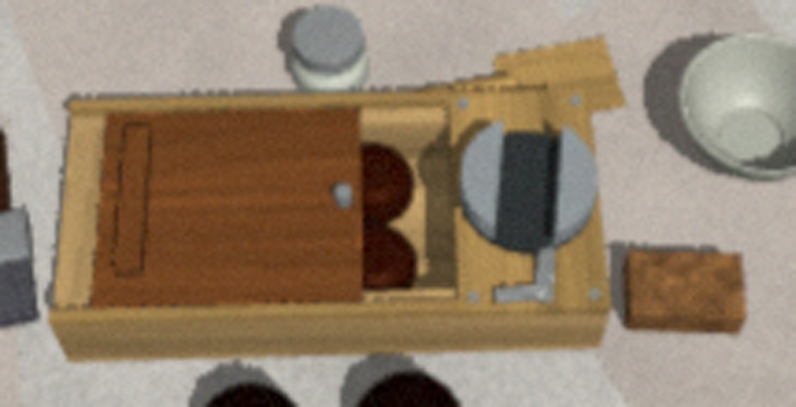

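```bash
cat > m.py <<'E'
from h import *
T=lambda a:np.array(a,float)/4+[190,75]-.5
S=lambda a:np.array(a,float)/3.7+[150,160]-.5
pairs={ # top crop, scene crop
'post':((338,280),(342,188)),
'screwA':((113,106),(594,294)),'screwB':((236,138),(474,297)),'screwC':((50,335),(575,100)),'screwD':((174,367),(463,103)),
'lid+x+y':((348,170),(361,302)),'lid-x+y':((290,398),(361,110)),'lid+x-y':((620,245),(92,303)),'lid-x-y':((566,470),(106,113)),
'batten+x in':((570,261),(146,275)) if 0 else ((568,262),(142,274)),
'batten-x':((527,432),(125,122)),
}
for k,(a,b) in pairs.items():
    p,e=tri(T(a),S(b)); print(k,np.round(p*1000,1),'gap',round(e*1000,1))
c=onplane("top",[T((106,90)),T((35,348))],.07)
A,B,C,D=[onplane("top",[T(pairs['screw'+s][0])],.07)[0] for s in 'ABCD']
print('deck corners',c,np.linalg.norm(c[0]-c[1]))
print('screws',np.round([A,B,C,D],4))
far=onplane("top",[T((665,240)),T((602,497))],.072); print('far',far,np.linalg.norm(far[0]-far[1]),np.linalg.norm(far[0]-c[0]),np.linalg.norm(far[1]-c[1]))
ev=(c+far*0).mean(0)-far.mean(0); yaw=np.arctan2(-ev[0],ev[1]); print('yaw',yaw)
dx=c[0]-c[1]+far[0]-far[1]; print('yaw x',np.arctan2(dx[1],dx[0]))
print('centre',(c.mean(0)+far.mean(0))/2)
L=onplane("top",[T(pairs[k][0]) for k in('lid+x+y','lid-x+y','lid+x-y','lid-x-y')],.07); print('lid',L.mean(0))
E
python3 m.py
```

```text
post [561.   39.4  89.9] gap 0.4
screwA [678.4 177.6  70.1] gap 0.1
screwB [655.9 100.7  70.4] gap 1.4
screwC [533.5 219.8  69.4] gap 1.1
screwD [511.5 142.7  70.2] gap 1.7
lid+x+y [634.6  29.7  66. ] gap 0.1
lid-x+y [491.2  71.7  64.8] gap 3.9
lid+x-y [ 582.6 -140.6   70.9] gap 0.7
lid-x-y [ 441.4 -100.8   70.9] gap 1.1
batten+x in [ 572.4 -105.5   72.1] gap 3.2
batten-x [463.6 -82.1  84.6] gap 13.6
deck corners [[0.68894968 0.18187501 0.07      ]
 [0.52525208 0.22878093 0.07      ]] 0.1702852624569809
screws [[0.6784 0.1776 0.07  ]
 [0.6558 0.1001 0.07  ]
 [0.5332 0.2192 0.07  ]
 [0.5113 0.1419 0.07  ]]
far [[ 0.58509364 -0.16981892  0.072     ]
 [ 0.42387378 -0.12326419  0.072     ]] 0.16780698665727314 0.36671337963730744 0.36635682685818516
yaw -0.2837641440101233
yaw x -0.2800830868648012
centre [0.55579229 0.02939321 0.071     ]
lid [ 0.53700689 -0.03570035  0.07      ]
```

```bash
cat > n.py <<'E'
from h import *
T=lambda a:np.array(a,float)/4+[190,75]-.5
yaw=-.283; C=np.array([.556,.029])
Rb=np.array([[np.cos(yaw),-np.sin(yaw)],[np.sin(yaw),np.cos(yaw)]])
def W(x,y,z): return [*(C+Rb@np.array([x,y])/1000),z/1000]
E
python3 - <<'E'
from n import *
print(W(0,135,80))
for a,b in (((145,160),(88,280)),((196,178),(144,303))):
    p=onplane("top",[T(a),T(b)],.1); d=(p[0]-p[1])[:2]; print(p,'cam',yaw-np.arctan2(d[1],d[0]), 'box', (p[:,:2]-C)@Rb)
t=np.linspace(0,2*np.pi,24,endpoint=False)
pts=[W(46*np.cos(a),135+46*np.sin(a),100) for a in t]
ly=-67.5
pts+=[W(x,ly+y,70) for x in(-75,75) for y in(-90,90)]+[W(0,ly+78,84)]+[W(x,ly-65+y,86) for x in(-55,55) for y in (-9,9)]
pts+=[W(x,y,70) for x in(-85,85) for y in (85,185)]+[W(x,-185,72) for x in(-85,85)]
cam=.16
pts+=[W(77*np.cos(cam),135-77*np.sin(cam),79)]
crop("top",190,75,180,135,4,"ot",pts)
crop("scene",150,160,215,110,3.7,"os",pts)
E
```

```text
[np.float64(0.5936970715388997), np.float64(0.1586299764614307), 0.08]
[[0.63669187 0.15627536 0.1       ]
 [0.5630433  0.1923658  0.1       ]] cam 0.17264466724000282 box [[ 0.04194205  0.1447448 ]
 [-0.03885474  0.1588342 ]]
[[0.62468281 0.12514268 0.1       ]
 [0.54807264 0.15836995 0.1       ]] cam 0.12623234405027534 box [[ 0.0391041   0.11149714]
 [-0.04373698  0.12201027]]
```

View pics/ot.png

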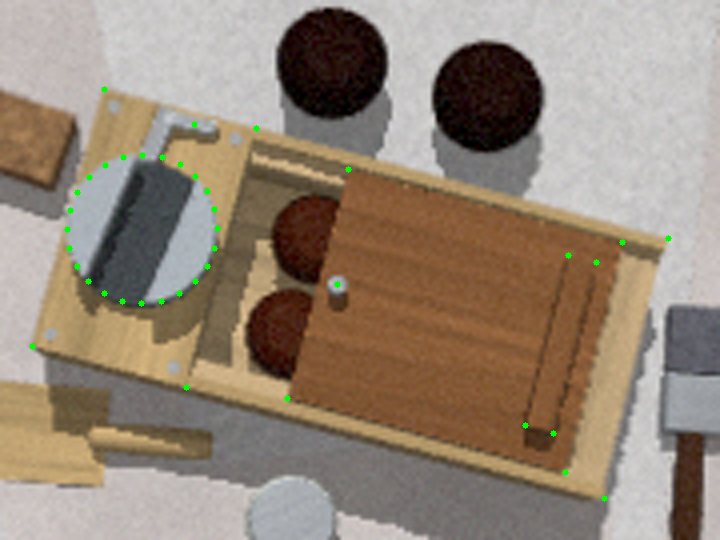

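View pics/os.png

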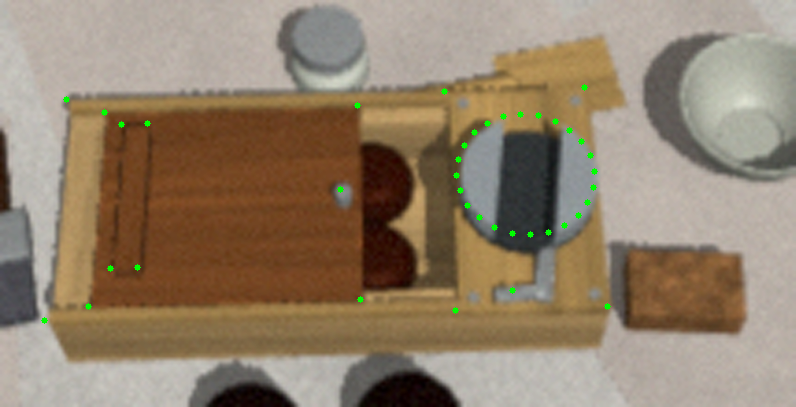

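```bash
cat >> n.py <<'E'
def Q(phi):
    c,s=np.cos(phi),np.sin(phi)
    return R.from_matrix(np.array([[c,s,0],[s,-c,0],[0,0,-1.]])).as_quat()
ly=-67.5; ypush0=ly-65-9-9.5
E
python3 - <<'E'
from n import *
f=lambda q: None if q is None else np.round(q,2)
for k in(0,np.pi):
    print('push',f(manip.solve_ik(W(0,ypush0-12,75),Q(yaw+k))),f(manip.solve_ik(W(0,ypush0-12,160),Q(yaw+k))))
    for c in(.0,.3,.55,1,1.57,2.0,2.3): print(c,f(manip.solve_ik(W(0,135,86),Q(yaw-c+k))))
E
```

```text
push [ 0.04  0.46  0.19  1.99 -0.13  0.7   0.03] [ 0.02  0.33  0.21  1.94 -0.09  0.88 -0.01]
0.0 [-0.29  0.57 -0.02  1.76  0.01  0.81 -0.6 ]
0.3 [-0.34  0.57  0.04  1.76 -0.03  0.81 -0.86]
0.55 [-0.37  0.57  0.09  1.76 -0.07  0.81 -1.08]
1 [-0.43  0.57  0.17  1.77 -0.13  0.81 -1.49]
1.57 [-0.52  0.58  0.28  1.77 -0.21  0.82 -1.99]
2.0 [-1.05  0.91  1.13  1.79 -0.93  1.09 -1.86]
2.3 [-1.12  1.1   1.35  1.79 -1.14  1.28 -2.03]
push [-0.72  1.01  1.35  2.01 -1.12  1.17 -2.29] [-0.75  0.77  1.36  1.96 -0.85  1.15 -2.47]
0.0 [ 0.12  0.64 -0.58  1.74  0.44  0.89  2.21]
0.3 [ 0.08  0.63 -0.52  1.75  0.39  0.87  1.94]
0.55 [ 0.04  0.62 -0.47  1.75  0.35  0.86  1.72]
1 [-0.03  0.6  -0.37  1.75  0.27  0.84  1.34]
1.57 [-0.06  0.59 -0.32  1.75  0.24  0.84  0.79]
2.0 [-0.12  0.58 -0.24  1.75  0.18  0.83  0.41]
2.3 [-0.17  0.58 -0.18  1.76  0.14  0.82  0.14]
```

```bash
python3 - <<'E'
from n import *
effector.close(10)
manip.move_pose(W(0,ypush0-14,170),Q(yaw)); print(manip.current_clock(),manip.current_tool_pos(),manip.current_finger_gap())
manip.servo_line(W(0,ypush0-14,76),vel=.1)
print(manip.current_clock(),manip.current_tool_pos(),manip.current_force())
crop("top",190,75,180,135,4,"p1")
crop("scene",150,110,215,160,3.7,"p1s")
E
```

```text
4.4667 [ 0.51039183 -0.12819292  0.17000625] 0.0006367566420161077
5.5583 [ 0.51049932 -0.1295853   0.07655004] [ 0.1939143  -0.34615107  0.77475693]
```

View pics/p1s.png

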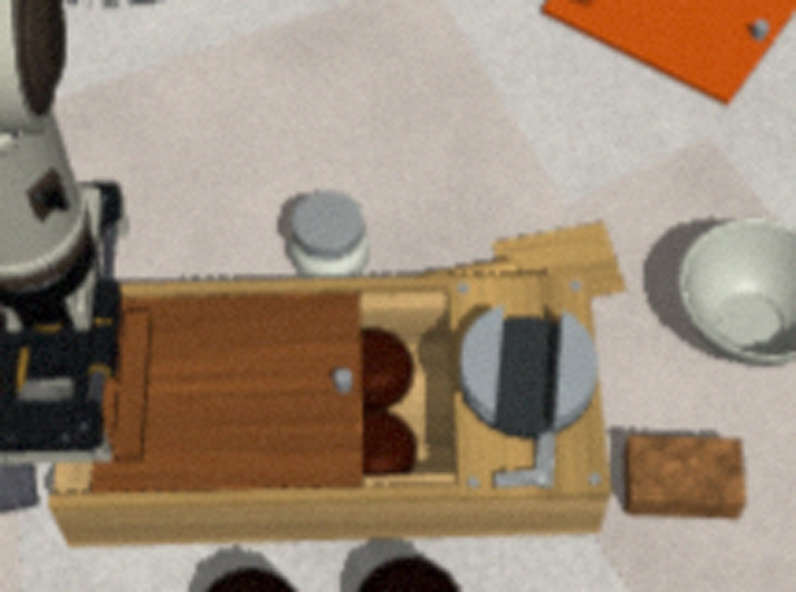

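The gripper is down behind the batten, at about (20,390) in the crop, and the lid hasn't moved (post at (342,378)). Next is the push.

```bash
python3 - <<'E'
from n import *
b=Rb[:,1]
manip.servo_line(W(0,ypush0+10,76),vel=.05); print((manip.current_tool_pos()[:2]-C)@Rb,manip.current_force()[:2]@b)
manip.servo_line(W(0,-95,76),vel=.05); print((manip.current_tool_pos()[:2]-C)@Rb,manip.current_force()[:2]@b)
y=-95
while y<-75:
    y+=2; manip.servo_line(W(0,y,76),vel=.03); F=manip.current_force()
    print(y,((manip.current_tool_pos()[:2]-C)@Rb)[1],F[:2]@b,F[2])
    if F[:2]@b<-14: break
print(manip.current_clock())
crop("top",190,75,180,135,4,"p2")
E
```

```text
[ 7.39846117e-05 -1.40281320e-01] -0.673993395542489
[-1.70382023e-05 -9.40988977e-02] 0.0771756519005892
-93 -0.09307267118903947 -0.9133666956769385 -0.010237728258387313
-91 -0.09163661888514346 -4.777389127302282 1.9754805807218698
-89 -0.08927454099367793 -3.805243108789701 2.040696355587132
-87 -0.08696752785484187 -3.1163876405400552 0.49717369698089176
-85 -0.08682477017167209 -7.28586671233033 4.118710223559099
-83 -0.08676968172024364 -11.997438179441536 4.312237727391376
-81 -0.08673680928758502 -16.04830540052274 5.34653915271132
9.1083
```

View pics/p2.png

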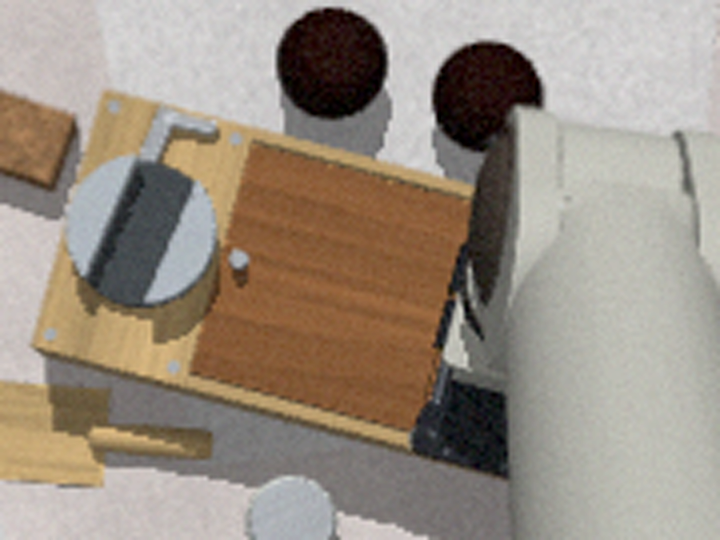

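The lid is shut: its front edge meets the deck edge at (250,145)–(192,375), the post is at (238,260), and the push force climbed against a hard stop. Now I'll back off and move to the slot.

```bash
python3 - <<'E'
from n import *
manip.servo_line(W(0,-97,76),vel=.1)
manip.servo_line(W(0,-97,170),vel=.2)
c0=.15+.40
manip.move_pose(W(0,135,150),Q(yaw-c0+np.pi)); print(manip.current_clock(),manip.current_q().round(2))
crop("top",190,75,180,135,4,"p3")
manip.servo_line(W(0,135,108),vel=.1)
z=108
while z>86:
    z-=5.5; manip.servo_line(W(0,135,z),vel=.05); F=manip.current_force(); print(z,manip.current_tool_pos()[2],F)
    if F[2]>12: print('contact');break
print(manip.current_clock(),(manip.current_tool_pos()[:2]-C)@Rb,manip.current_wrist_torque())
crop("scene",150,110,215,160,3.7,"p4s")
E
```

```text
11.8 [-0.03  0.51 -0.36  1.71  0.22  0.96  1.83]
102.5 0.1026210292642081 [-0.41131682 -0.17014061  0.15603226]
97.0 0.09664978743638024 [-0.94586661  0.44011383 -0.38680771]
91.5 0.09101070848157881 [-0.1531004   0.72647596  0.38036138]
86.0 0.08554563684547327 [-0.80362515 -0.50061982 -0.7749586 ]
13.45 [-0.00026258  0.13488798] [0.12284936 0.02833089 0.04668991]
```

View pics/p4s.png

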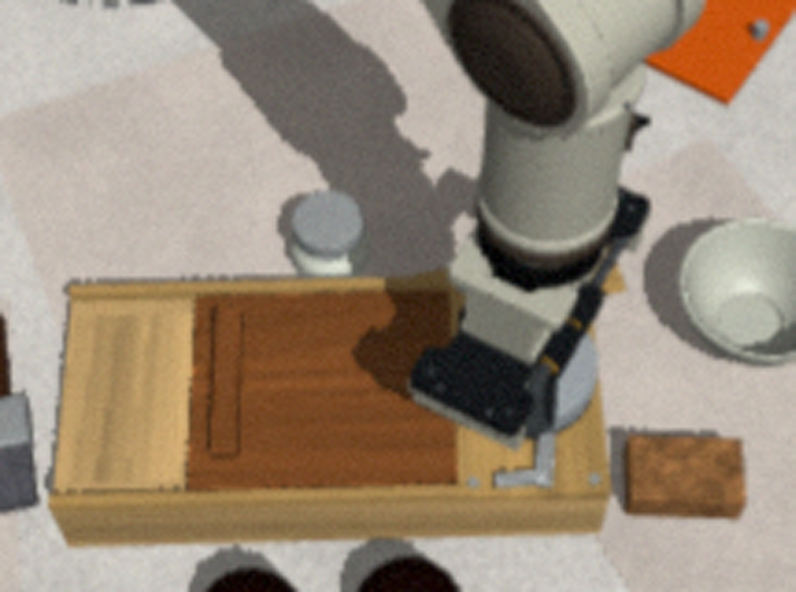

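The fingers are in the slot at z = 0.0855 with no contact force, the claw is still open at (525,475), and the lid is shut. I'll turn clockwise in steps.

```bash
cat > turn.py <<'E'
from n import *
import sys
a,b,st,lim=map(float,sys.argv[1:])
c=a
while c<b-1e-6:
    c=min(c+st,b); manip.move_pose(W(0,135,86),Q(yaw-c+np.pi))
    F=manip.current_force(); M=manip.current_wrist_torque(); r=R.from_quat(manip.current_tcp_rot()).as_matrix()[:,0]
    act=(yaw+np.pi-np.arctan2(r[1],r[0]))%(2*np.pi)
    print(round(c,2),'act',round(act,3),'F',F.round(1),'M',M.round(2),manip.current_tool_pos().round(4),round(manip.current_clock(),2))
    if abs(M[2])>lim or np.linalg.norm(F)>25: print('limit');break
E
python3 turn.py .55 1.15 .2 .8
```

```text
0.75 act 0.745 F [ 1.2  2.  -1.1] M [ 0.42 -0.25  0.08] [0.5941 0.1593 0.0864] 13.78
0.95 act 0.942 F [2.6 2.6 1.2] M [ 0.62 -0.62  0.01] [0.5945 0.1596 0.0867] 14.07
1.15 act 1.141 F [4.  3.1 3.1] M [ 0.63 -0.9   0.08] [0.5949 0.1594 0.0869] 14.35
```

```bash
python3 turn.py 1.15 1.95 .2 .8; python3 -c "
from h import *
crop('scene',150,110,215,160,3.7,'p5s')"
```

```text
1.35 act 1.342 F [4.6 3.3 3.2] M [ 0.55 -0.93  0.04] [0.595  0.1591 0.0869] 14.63
1.55 act 1.54 F [3.8 2.  5.3] M [ 0.38 -0.91  0.05] [0.5945 0.1588 0.0866] 14.92
1.75 act 1.74 F [2.9 2.5 3.1] M [ 0.42 -0.7   0.  ] [0.5933 0.1588 0.0858] 15.2
1.95 act 1.942 F [4.9 2.7 1.6] M [ 0.52 -0.98  0.02] [0.5939 0.1589 0.0859] 15.48
```

View pics/p5s.png

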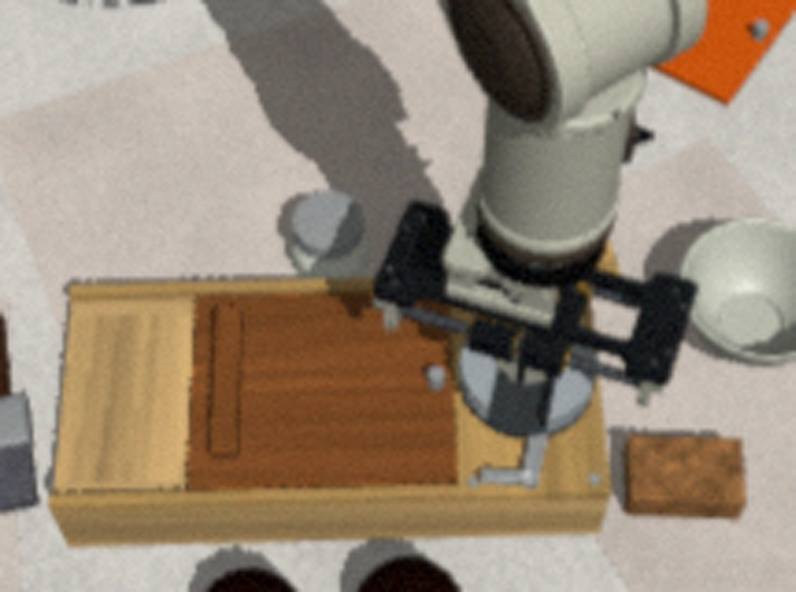

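The fastener turned only slightly (claw tip now about (520,477)), so the closed fingertip is small enough to spin inside the slot. I'll push on the slot wall off-axis instead, following an arc.

```bash
cat > arc.py <<'E'
from n import *
import sys
def P(r,psi,z=86): return W(r*np.cos(psi),135-r*np.sin(psi),z)
def arc(a,b,st,r=28,c=None,lim=14,vel=.05):
    psi=a
    while psi<b-1e-6:
        psi=min(psi+st,b); manip.servo_line(P(r,psi),Q(yaw-(psi if c is None else c)+np.pi),vel=vel)
        F=manip.current_force(); p=(manip.current_tool_pos()[:2]-C)@Rb-[0,.135]
        t=-np.array([np.sin(psi),np.cos(psi)]); ft=(F[:2]@Rb)@t
        print(round(psi,2),'r',p.round(4),'psi_act',np.arctan2(-p[1],p[0]).round(3),'Ft',ft.round(1),'F',F.round(1),round(manip.current_clock(),2))
        if np.linalg.norm(F)>lim: print('limit');return psi
    return psi
E
python3 - <<'E'
from arc import *
manip.move_pose(W(0,135,86),Q(yaw-1.0+np.pi)); print(manip.current_force(),manip.current_clock())
manip.servo_line(P(28,.26),Q(yaw-.8+np.pi),vel=.05); print(manip.current_force(),manip.current_clock())
arc(.26,1.0,.12,c=.8)
print(manip.current_wrist_torque())
crop('scene',150,110,215,160,3.7,'p6s')
E
```

```text
[-2.62421737  7.80298101  0.72484985] 16.3333
[-3.86713582 12.70222203 -0.78598068] 17.0417
0.38 r [ 0.0214 -0.0072] psi_act 0.323 Ft -6.7 F [0.2 8.4 0.2] 17.29
0.5 r [ 0.0213 -0.0119] psi_act 0.507 Ft -3.8 F [0.3 5.  0.2] 17.54
0.62 r [ 0.0207 -0.016 ] psi_act 0.659 Ft -3.5 F [ 1.7  3.5 -0.1] 17.79
0.74 r [ 0.0201 -0.0198] psi_act 0.778 Ft -1.5 F [ 0.4  2.1 -0.4] 18.04
0.86 r [ 0.018  -0.0217] psi_act 0.878 Ft -1.9 F [ 1.2  2.1 -0. ] 18.29
0.98 r [ 0.0155 -0.0233] psi_act 0.985 Ft -2.1 F [1.5 2.2 0.1] 18.54
1.0 r [ 0.0153 -0.0234] psi_act 0.992 Ft -2.2 F [1.4 3.  0.1] 18.79
[ 0.81708501 -0.35425688  0.01144313]
```

View pics/p6s.png

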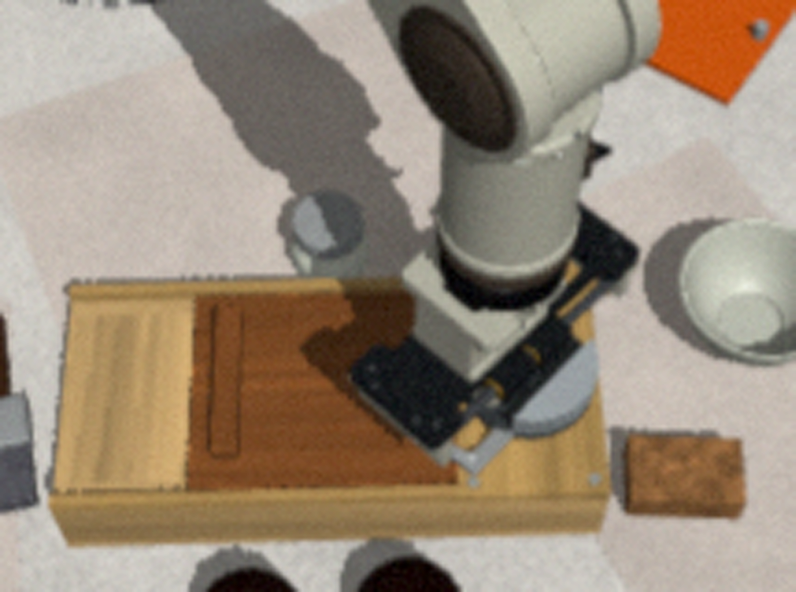

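The claw is swinging clockwise and its tip has come round to about (470,465). I'll keep following the arc to the stop.

```bash
python3 - <<'E'
from arc import *
manip.servo_line(P(28,1.0),Q(yaw-1.0+np.pi),vel=.05)
arc(1.0,2.3,.1,lim=15)
print(manip.current_wrist_torque())
crop('scene',150,110,215,160,3.7,'p7s')
E
```

```text
1.1 r [ 0.0128 -0.0258] psi_act 1.112 Ft -1.0 F [ 1.2 -1.2  0.5] 19.44
1.2 r [ 0.01   -0.0267] psi_act 1.212 Ft -1.5 F [ 1.5 -0.5  0.1] 19.69
1.3 r [ 0.0073 -0.0273] psi_act 1.311 Ft -1.3 F [ 1.3 -1.1  0. ] 19.94
1.4 r [ 0.0045 -0.0278] psi_act 1.41 Ft -0.7 F [ 0.5 -1.9 -0.6] 20.19
1.5 r [ 0.0017 -0.028 ] psi_act 1.51 Ft -0.5 F [ 0.3 -1.   0.2] 20.44
1.6 r [-0.001 -0.028] psi_act 1.608 Ft -0.8 F [ 0.3 -1.5 -0.4] 20.69
1.7 r [-0.0039 -0.0277] psi_act 1.709 Ft -1.3 F [ 0.8 -1.4 -0.8] 20.94
1.8 r [-0.0066 -0.0272] psi_act 1.807 Ft -1.2 F [ 0.4 -1.7 -0.6] 21.19
1.9 r [-0.0063 -0.0284] psi_act 1.791 Ft -8.0 F [ 5.3 -6.4 -3.4] 21.44
2.0 r [-0.0061 -0.0296] psi_act 1.773 Ft -14.1 F [  9.6 -10.4  -6.5] 21.69
limit
[-2.35791617 -2.19759174  0.19823034]
```

View pics/p7s.png

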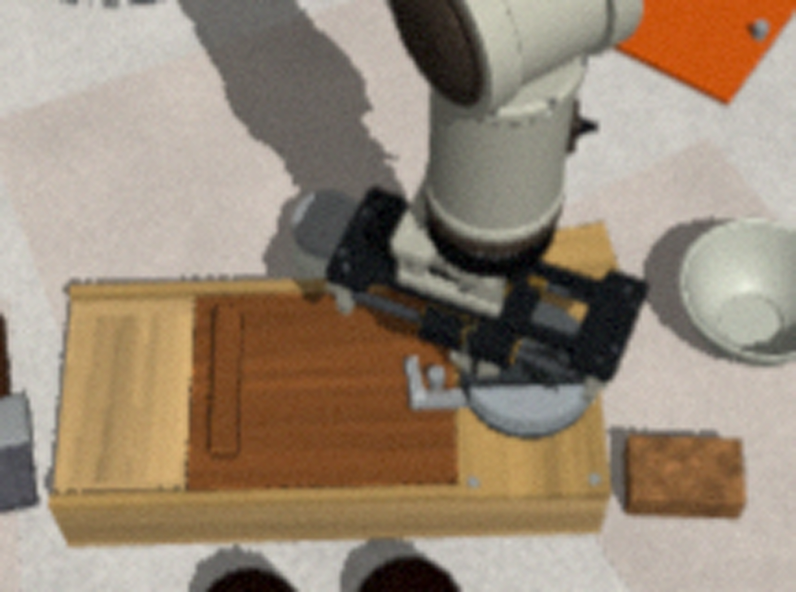

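The hook now lies round the post's -y side: claw (412,358)–(415,400), post (436,375). The force is rising against a stop. I'll back off, lift clear and check the angle.

```bash
python3 - <<'E'
from arc import *
manip.servo_line(P(28,1.6),vel=.05); print(manip.current_force())
manip.servo_line(P(28,1.6,160),vel=.12)
manip.move_pose([.35,.45,.3],Q(yaw-1.2+np.pi)); print(manip.current_clock())
cam=1.571
pts=[W(77*np.cos(cam),135-77*np.sin(cam),76),W(0,73,84)]+[W(s*20,135+t*41.4,100) for s in(-1,1) for t in(-1,1)]
pts+=[W(x,y,70) for x in (-75,75) for y in (85,-95)]
crop("top",190,75,180,135,4,"p8",pts); crop("top",190,75,180,135,4,"p9")
crop('scene',150,160,215,110,3.7,'p8s',pts)
E
```

```text
[0.56130344 0.13896476 0.65665428]
24.4333
```

View pics/p8.png

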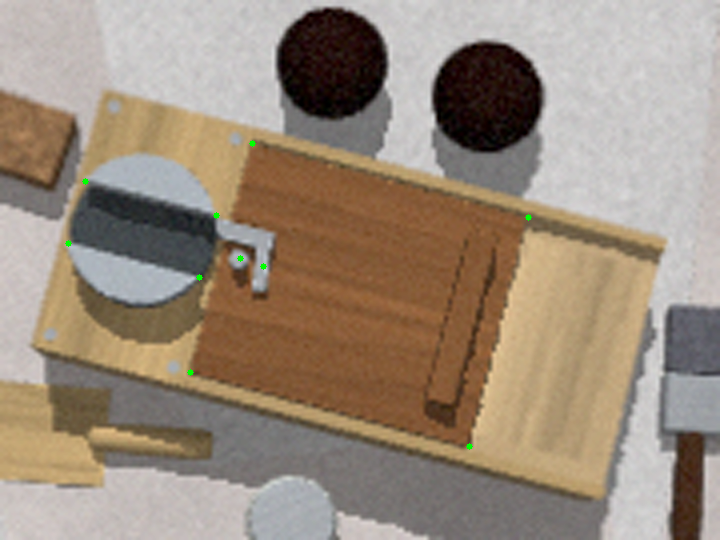

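View pics/p9.png

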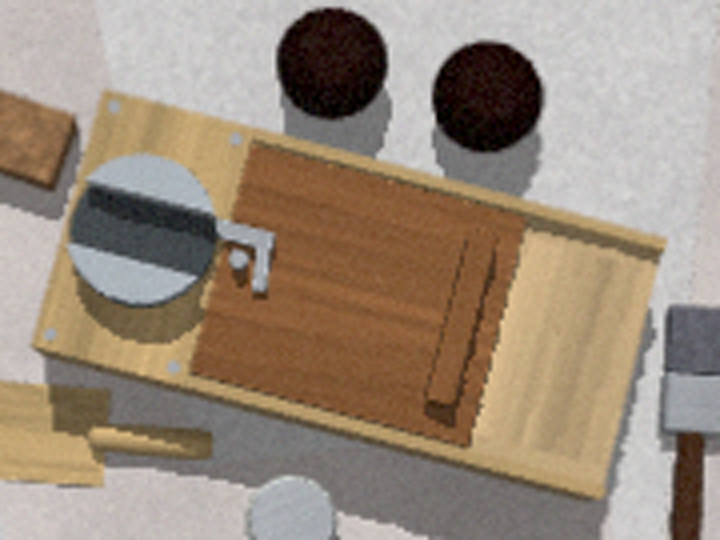

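View pics/p8s.png

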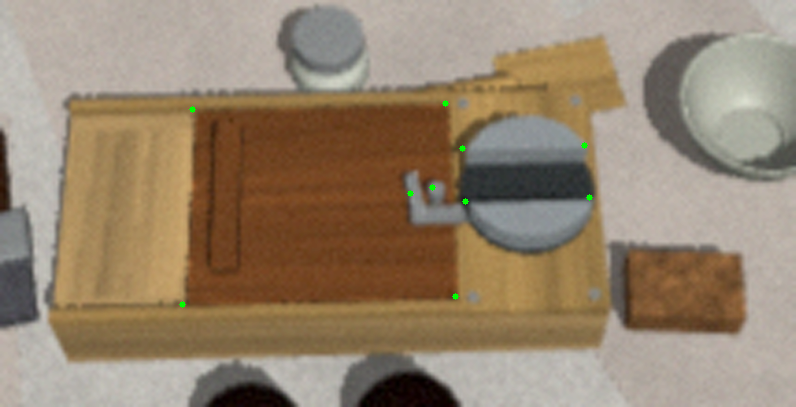

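```bash
python3 - <<'E'
from h import *
print(manip.current_force(),manip.current_clock()); manip.hand_in()
E
```

```text
[ 0.28022304 -0.12567969  0.06773119] 24.5833
the job is handed in; nothing more can be done
```

The lid is shut and the fastener is turned to its stop with the claw hooked behind the post. I handed the job in at 24.6 s, with the gripper clear and touching nothing.

- **Lid:** I pushed the batten about 63 mm until the lid stopped hard against the deck. The last push reached 16 N and the lid no longer moved. In the final pictures, the lid corners match the shut position in both views.
- **Fastener:** My first try, twisting the closed fingers at the centre of the slot, mostly spun freely and turned it only slightly. I then pushed the slot wall along an arc, 28 mm from the axis. The force rose to about 15 N at the stop.
- **Final angle:** In the top view, the slot edges lie along the box's y axis to within about 1.5° (0.025 rad). The hook sits on the -y side of the post.
- **Disagreements:** The lid stopped about 1.7 mm past where I predicted, and the post's measured height was 90 mm instead of 84 mm. The batten's two-view points were also poor, so I placed it from the lid's position. I put all of these down to picture and fingertip-size error.
- **Things around the box:** The cups, jar, spatula, cork block and bowl look unmoved. The brush's visible part is unmoved in the last top view.

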